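Open the roll-top balance cover

TASK

Two white roll-top covers with slatted aluminium shutters stand on the lab bench; the balance is under the wider one. Raise the wider cover's shutter all the way up its curved side tracks, until it rests against its stop and stays open by itself, then let go. Leave the narrower cover shut and the measuring cylinder between them standing.

Things in the scene. Friction and masses are not known exactly. Their poses are not given: they have to be found in the camera images.
- wide_cover_tab (a point): Black pull tab, 18 mm wide (y), 14 mm thick (z), in the middle of the wide shutter's lowest slat. Point: on its centre line, 15 mm in from its free end, 38 mm off the slats. -x: out along the tab; y: level, along the axis of turning. The axes turn with the shutter. The axis lies 160 mm from the point along +x, 35 mm above the bench. Shut, the tab faces the robot, 16 degrees up from level, point 79 mm high.
- wide_cover_shutter (a joint): Wide shutter's angle, rad: 0 shut, grows as the tab goes up and back over the top; stop (fully open, tab almost straight up) at 1.25. 0.3 to 0.6 kg, a few N at the tab, no latch: let go below about 0.55 it slides shut; beyond about 0.75 its weight takes it to the stop. Its cover: fixed half barrel lying along y, 130 mm radius, 300 mm wide, 262 mm deep, 164 mm high, on a plinth.
- narrow_cover_shutter (a joint): The same angle for the shutter of the narrow cover: 0 shut. Leave it shut. This cover has the same shape, tab, height, depth and materials, but is 190 mm wide instead of 300 mm. It stands left or right of the wide one, 400 to 610 mm from it centre to centre, also facing the robot.
- measuring_cylinder: Slim glass measuring cylinder, 28 mm across and 150 mm tall, on a white round foot 60 mm across. It stands loose on the bench in front of the gap between the two covers. Origin: centre of the foot's underside; z up.
There are look-alikes about, which are no part of the job. Leave any pink or red look-alike of the measuring_cylinder alone.

How it is judged:
By the outcome, as a careful person would: the job done as asked, in the order asked, and still so for the second after the job is handed in, with the robot touching nothing.
It also fails if it takes over 35 s, if anything falls off the work surface, if the arm or the gripper's body presses on something with over 40 N, if the wrist force passes 120 N, or if a joint passes its speed limit or range.

ROBOT

A 6-joint arm with a two-finger parallel gripper is mounted at the origin on the work surface. World frame = base frame: x ahead of the robot, y to its left, z up, the work surface at z = 0. Lengths are in m, angles in rad, forces in N, time in s.
With the tool pointing down it reaches from about 0.4 to 0.825 m from the base axis. Payload 7 kg.
Tool frame: the origin (TCP) lies at the very end of the fingers, on their centre line; the grasp point (between the pads) lies 19 mm behind it (tcp_to_grasp is the distance from the TCP to the grasp point, in m); x points along the fingers, z is the direction in which the jaws open and shut, and the axes are right-handed (so a half turn about x gives the same grasp; the last joint's range is limited). The gripper opens to 88 mm and grips with 3 to 60 N. Pads are 19 mm wide; open, the fingers measure 130 mm over their backs; the gripper's body (78 mm by 193 mm) begins 47 mm behind the grasp point.
Start: joints at [0.288, 0.359, 0.012, 0, -1.224, -0.288], TCP at [0.675, -0, 0.188] pointing down, gripper open.
Joint ranges: [-3.07, 3.07], [-1.43, 2.12], [-1.02, 1.25], [-3.03, 1.67], [-3.05, -0], [-3.03, 3.03]. Speed limits (rad/s): [2.39, 2.39, 3.01, 3.14, 3.14, 3.14].

INTERFACE

Orientations are given as [roll, pitch, yaw] about the fixed x, y, z axes, in that order (R = Rz(yaw) Ry(pitch) Rx(roll)).
In Python, from station import get_state, grab_frame, job_done, tcp_to_grasp gives the robot as it stands. The module is installed in compiled form; this text tells all that it offers.
- The arm moves only by the shell command python3 -m crank 'ROWS' [FORCE]. ROWS is JSON, a list of rows, each a list of 7 numbers: the shift along the tool's x, y, z in m, then the turn, a rotation vector about the tool's x, y, z in rad, then the opening, from 0 (shut) to 1 (fully open). In form: [[x, y, z, wx, wy, wz, fingers], ...]. A call has 1 to 10 rows; each row is the pose to reach, as a shift and turn from the pose commanded when the call began, along the tool's axes at that moment; what a row does not reach only later rows make up. A row lasts 1/8 s, in which the tool goes at most 62.5 mm and 10.7 degrees, less where a joint would pass 70% of its speed; a pose out of reach is approached as far as the arm can. A call with a gripper value outside its range is refused whole. The fingers move at their own pace and stop on an object; FORCE is the grip in N (left out, the last holds). Time passes only in rows, so rows that repeat a pose let the fingers close. It gives the time, the measured TCP pose, the force and the opening at its end, in the units of the state.
- get_state(): the state, without advancing time (a new reading comes with each control period).
- grab_frame(name): name is "scene" or "side" or "wrist"; returns a dict with "pixels" (400x640x3 uint8, red, green, blue), "vfov" (degrees; the focal length in pixels is half the picture's height over the tangent of half this angle, whatever the lens; pixels are square), "cx", "cy" (the principal point, pixels), "extrinsics" (4x4, takes a point from world to camera coordinates). Camera axes: x right, y up, looking along -z (the intrinsics and any distortion apply to the point x, -y, -z); pixel columns grow to the right and rows downward; lengths in m; the calibration is good to about 2 mm. A picture is of the moment at which its call begins. There is no depth.
- job_done(): hands the job in, once; it reports no verdict.
The state is a dict: "t": time; "q": joint angles; "qd": joint speeds; "joint_efforts": joint torques, N m; "eef_pos": TCP position; "ee_rot": TCP orientation; "force": force on the tool from outside, world axes, zero at the start; "moment": the same for the moment, N m; "width": finger opening in m.
Only numpy, scipy, OpenCV 4.12 (cv2) and the standard library are available. Lean on these libraries where they do the work, as an engineer would, in place of code of your own. Each camera call takes 0.05 s, during which the arm holds its last target.

## Working session

There is one attempt and no reset: what is moved stays moved. The work goes in short steps, Python scripts to look and compute and a shell command to move; the robot and the scene stay as the last step left them, time stands still between calls to the robot, and variables do not carry over. Pictures are saved under pics/ and viewed, and the job is handed in when it is done.

```bash
mkdir -p pics
python3 - <<'E'
from station import *
import cv2
s=get_state();print(s['t'],s['eef_pos'],s['ee_rot'],s['width'],tcp_to_grasp)
for n in("scene","side","wrist"):
    f=grab_frame(n);cv2.imwrite(f"pics/{n}0.png",f["pixels"][:,:,::-1]);print(n,{k:v for k,v in f.items() if k!="pixels"})
E
```

```text
0.0 [ 6.74460437e-01 -6.44699246e-05  1.87542243e-01] [ 0.10492192  1.5691663  -3.0368341 ] 0.08768326931383061 0.0188
scene {'vfov': 51.00512078935124, 'cx': 328.6145350819823, 'cy': 199.14072261893253, 'extrinsics': array([[-0.96454663, -0.2635015 ,  0.01472262,  0.50725736],
       [ 0.18672783, -0.64196702,  0.74364714, -0.17000872],
       [-0.1865007 ,  0.72003146,  0.66841019, -0.92566074],
       [ 0.        ,  0.        ,  0.        ,  1.        ]])}
side {'vfov': 43.63537588577901, 'cx': 328.85937280466976, 'cy': 195.7087214169068, 'extrinsics': array([[ 0.73738467, -0.67546083, -0.00406392, -0.38834129],
       [ 0.48599945,  0.52635655,  0.69767709, -0.30234332],
       [-0.46911447, -0.51643145,  0.71640084, -1.06296374],
       [ 0.        ,  0.        ,  0.        ,  1.        ]])}
wrist {'vfov': 64.31839221805363, 'cx': 320.925287102581, 'cy': 197.56494418289626, 'extrinsics': array([[-9.99997987e-01,  9.01856656e-04,  1.79245104e-03,
         6.74028860e-01],
       [-1.40261604e-03, -9.52980949e-01, -3.03026969e-01,
         3.89102666e-02],
       [ 1.43488480e-03, -3.03028873e-01,  9.52980295e-01,
        -3.91390220e-01],
       [ 0.00000000e+00,  0.00000000e+00,  0.00000000e+00,
         1.00000000e+00]])}
```

View pics/scene0.png

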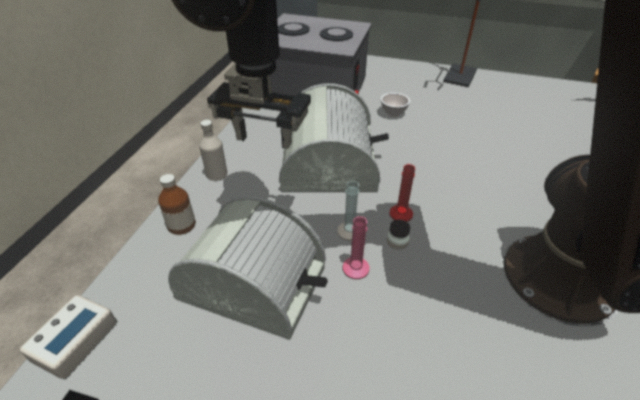

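View pics/side0.png

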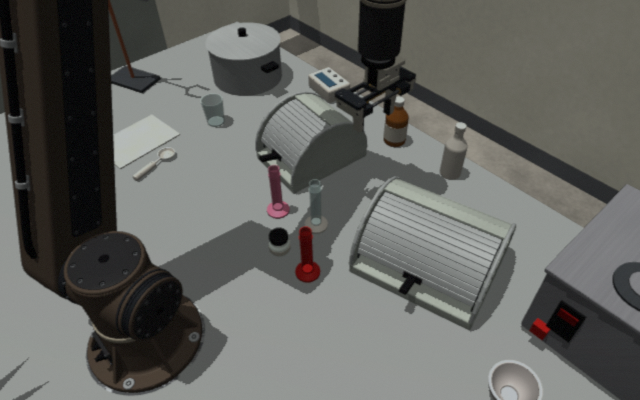

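View pics/wrist0.png

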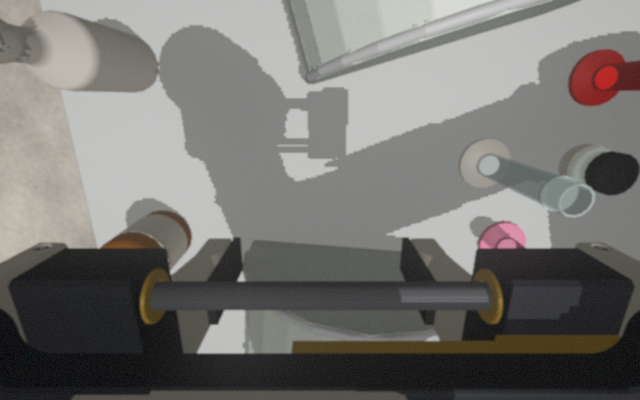

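The wide cover is the one at side (430,250), scene (330,140), with its tab near side (410,283) and scene (380,138). The narrow cover is at side (310,140), scene (250,265). I'll enlarge the tabs.

Run:
```python
import cv2,numpy as np
a=cv2.imread('pics/scene0.png');b=cv2.imread('pics/side0.png')
def c(i,x,y,w,h,s): return cv2.resize(i[y:y+h,x:x+w],None,fx=s,fy=s,interpolation=cv2.INTER_CUBIC)
A=c(a,270,80,130,120,5);B=c(b,345,180,175,145,4)
cv2.imwrite('pics/cA.png',A);cv2.imwrite('pics/cB.png',B)
```

```text
(no output)
```

View pics/cA.png

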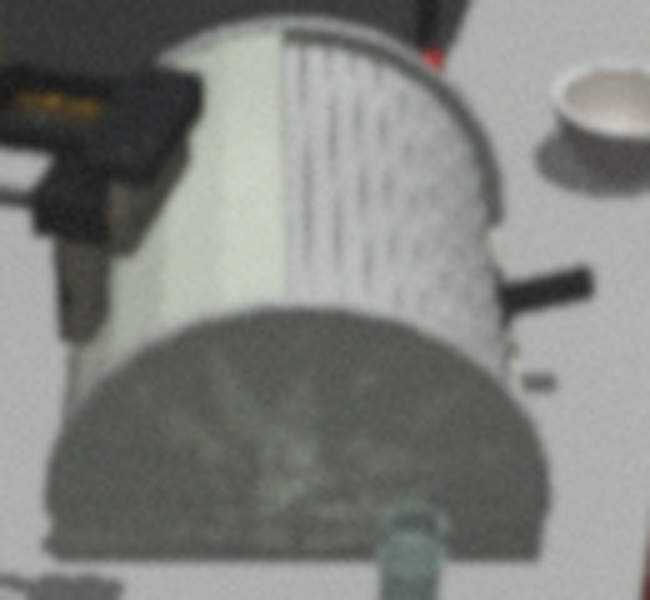

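View pics/cB.png

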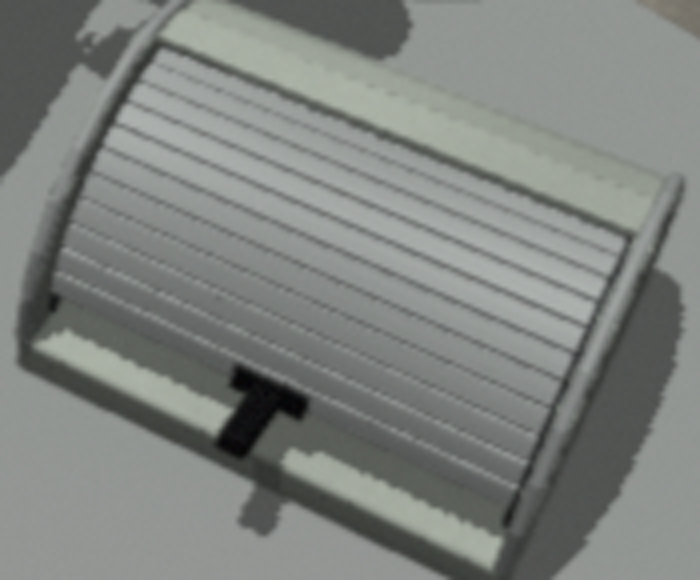

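```bash
cat > h.py <<'E'
import numpy as np
from station import *
def cam(n):
    f=grab_frame(n);return f
def ray(f,u,v):
    F=200/np.tan(np.radians(f["vfov"])/2);E=f["extrinsics"];R=E[:3,:3];t=E[:3,3]
    d=np.array([(u-f["cx"])/F,-(v-f["cy"])/F,-1.]);return -R.T@t,R.T@d
def atz(f,u,v,z):
    o,d=ray(f,u,v);return o+d*(z-o[2])/d[2]
def tri(a,ua,b,ub):
    o1,d1=ray(a,*ua);o2,d2=ray(b,*ub)
    s=np.linalg.lstsq(np.c_[d1,-d2],o2-o1,rcond=None)[0]
    p,q=o1+s[0]*d1,o2+s[1]*d2;return (p+q)/2,np.linalg.norm(p-q)
def proj(f,p):
    F=200/np.tan(np.radians(f["vfov"])/2);E=f["extrinsics"];c=E[:3,:3]@p+E[:3,3]
    return f["cx"]-F*c[0]/c[2],f["cy"]+F*c[1]/c[2]
E
python3 - <<'E'
from h import *
np.set_printoptions(precision=4,suppress=True)
s=cam("scene");d=cam("side")
print('tip',tri(s,(387.6,136.6),d,(403,290)));print('base',tri(s,(371.4,139.4),d,(412,278.2)))
L=atz(d,350.5,270,0);R=atz(d,471,323,0);print(L,R,np.linalg.norm(L-R),(L+R)/2)
print('scene near side base', atz(s,280,191,0),atz(s,378,191,0))
print('cyl',tri(s,(346,231),d,(317,224)), 'pink',tri(s,(356,268),d,(277,209)),'red',tri(s,(401,213),d,(307,271)),'jar',tri(s,(400,237),d,(279,240)))
E
```

```text
tip (array([ 0.4432, -0.3197,  0.0806]), np.float64(0.0037742889903294003))
base (array([ 0.4866, -0.3088,  0.0698]), np.float64(0.0034167853504285255))
[ 0.4421 -0.1682  0.    ] [ 0.5366 -0.4459  0.    ] 0.2933742694901237 [ 0.4893 -0.3071  0.    ]
scene near side base [ 0.6881 -0.0987  0.    ] [ 0.4349 -0.1725  0.    ]
cyl (array([ 0.4822, -0.005 , -0.0021]), np.float64(0.002812075464682179)) pink (array([0.435 , 0.1027, 0.0025]), np.float64(0.00031362521859658847)) red (array([ 0.3632, -0.1018,  0.0023]), np.float64(0.0003395709399999686)) jar (array([0.3581, 0.0014, 0.0251]), np.float64(0.009612733406080657))
```

Wide cover: its axis is near (0.606,-0.272), yaw about 17°. The front edge measures 0.293 m, so it is the 300 mm one. First move: go up and over to above the tab with the jaws along the cover's y.

```bash
cat >> h.py <<'E'
from scipy.spatial.transform import Rotation as Ro
np.set_printoptions(precision=4,suppress=True)
def tool(psi,tilt=0):  # x forward-down by tilt, z along cover y
    c,s_=np.cos(psi),np.sin(psi);z=np.array([-s_,c,0]);x=np.array([c*np.sin(tilt),s_*np.sin(tilt),-np.cos(tilt)])
    return np.c_[x,np.cross(z,x),z]
def rel(g,R): # grasp point g world, R -> row
    st=get_state();p=np.array(st['eef_pos']);R0=Ro.from_euler('xyz',st['ee_rot']).as_matrix()
    out=[]
    for sg in (1,-1):
        RR=R@np.diag([1,sg,sg]);t=g+RR[:,0]*tcp_to_grasp
        out.append(np.r_[R0.T@(t-p),Ro.from_matrix(R0.T@RR).as_rotvec()])
    return min(out,key=lambda r:np.linalg.norm(r[3:]))
E
python3 - <<'E'
from h import *
st=get_state();print(Ro.from_euler('xyz',st['ee_rot']).as_matrix())
print(rel(np.array([.454,-.318,.27]),tool(np.radians(17.3))))
E
```

```text
[[-0.0008 -0.0001 -1.    ]
 [-0.0001 -1.      0.0001]
 [-1.      0.0001  0.0008]]
[-0.063   0.318   0.2208  1.2688  0.0006 -0.0006]
```

```bash
python3 -m crank '[[-0.06,0,0,0.1,0,0,1],[-0.10,0.03,0.02,0.28,0,0,1],[-0.10,0.08,0.055,0.46,0,0,1],[-0.10,0.13,0.09,0.64,0,0,1],[-0.10,0.18,0.125,0.82,0,0,1],[-0.10,0.23,0.16,1.0,0,0,1],[-0.08,0.28,0.195,1.15,0,0,1],[-0.063,0.318,0.221,1.269,0,0,1],[-0.063,0.318,0.221,1.269,0,0,1],[-0.063,0.318,0.221,1.269,0,0,1]]'
python3 - <<'E'
from h import *
import cv2
print(get_state()['q'])
f=cam("wrist");cv2.imwrite("pics/w1.png",f["pixels"][:,:,::-1])
c=np.array([.606,-.272,.035]);ex=np.array([np.cos(.302),np.sin(.302),0])
for r in(.122,.16,.175): print(proj(f,c-ex*r*np.cos(.279)+np.array([0,0,r*np.sin(.279)])))
E
```

```text
t: 1.5
eef_pos: [0.4541, -0.3182, 0.2517]
ee_rot: [-2.287, 1.57, -0.415]
force: [0.7, -0.1, 0.1]
width: 0.0876
[-0.2579  0.1241 -0.1554  0.0001 -1.2908 -1.011 ]
(np.float64(319.76820004763226), np.float64(200.2968273073948))
(np.float64(319.68079325017464), np.float64(173.7931906052479))
(np.float64(319.6435517488749), np.float64(162.5007597028372))
```

View pics/w1.png

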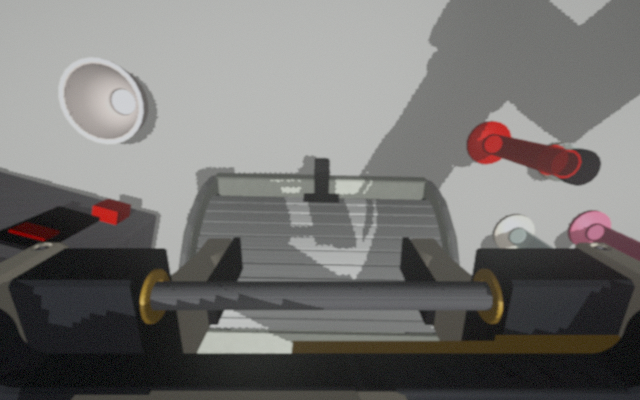

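The tab shows at (322,158–200), about 2 px right of and slightly above the prediction. I'll crop to refine.

Run:
```python
import cv2
i=cv2.imread('pics/w1.png')[145:215,270:380];cv2.imwrite('pics/w1c.png',cv2.resize(i,None,fx=7,fy=7,interpolation=cv2.INTER_CUBIC))
```

```text
(no output)
```

View pics/w1c.png

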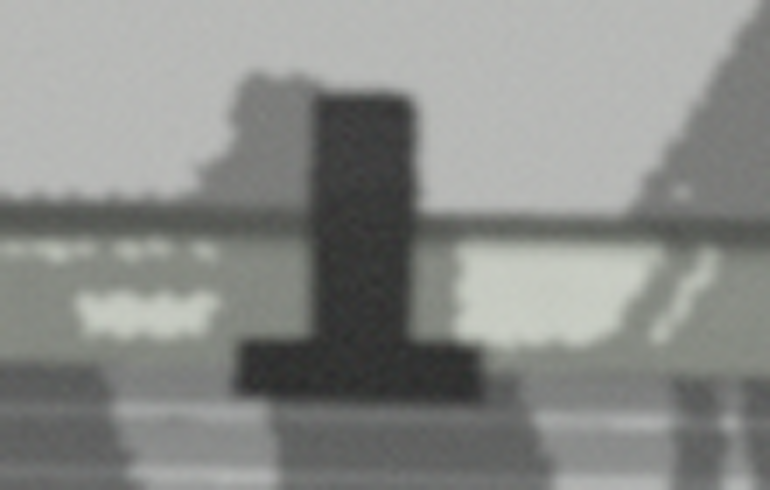

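Run:
```python
from h import *
f=cam("wrist");o,_=ray(f,320,200);print('cam',o)
c=np.array([.606,-.272,.035]);ex=np.array([np.cos(.302),np.sin(.302),0]);th=.279
ur=-ex*np.cos(th)+np.array([0,0,np.sin(th)]);up=ex*np.sin(th)+np.array([0,0,np.cos(th)])
for r,h in((.175,.007),(.175,-.007),(.131,.007)): print(r,h,proj(f,c+ur*r+up*h))
z=35e-3+.175*np.sin(th)
for h in (.007,-.007): # solve tip from pixel
    P=atz(f,321.9,158.6,z+h*np.cos(th));print('tip->centre',P-(ur*.175+up*h))
# yaw from plinth front edge z const line
for zz in(0,.03):
  A=atz(f,216,(205/7+145)-0.5,zz);B=atz(f,428,180.5,zz);d=B-A;print('yaw',np.degrees(np.arctan2(-d[0],d[1])),np.linalg.norm(d))
```

```text
cam [ 0.3758 -0.3422  0.4478]
0.175 0.007 (np.float64(319.4561903844418), np.float64(164.75705167413878))
0.175 -0.007 (np.float64(319.4954156536266), np.float64(159.2064635328644))
0.131 0.007 (np.float64(319.543659728681), np.float64(196.8640386741454))
tip->centre [ 0.5984 -0.2715  0.035 ]
tip->centre [ 0.6045 -0.2695  0.035 ]
yaw 15.428923389761284 0.3070504729020586
yaw 15.428923389761295 0.2864789380482357
```

Run:
```python
from h import *
print(rel(np.array([.4574,-.3153,.079]),tool(np.radians(16.5))))
print(Ro.from_euler('xyz',get_state()['ee_rot']).as_matrix())
```

```text
[ 0.1917 -0.003   0.0014  0.0154 -0.0005  0.0007]
[[ 0.0008 -0.9543 -0.2987]
 [-0.0002 -0.2987  0.9543]
 [-1.     -0.0007 -0.0005]]
```

```bash
python3 -m crank '[[0.04,-0.001,0.001,0.008,0,0,1],[0.09,-0.003,0.0014,0.015,0,0,1],[0.14,-0.003,0.0014,0.015,0,0,0.7],[0.175,-0.003,0.0014,0.015,0,0,0.6],[0.192,-0.003,0.0014,0.015,0,0,0.5],[0.192,-0.003,0.0014,0.015,0,0,0.5]]' 30
python3 - <<'E'
from h import *
import cv2
f=cam("side");cv2.imwrite("pics/s2.png",cv2.resize(f["pixels"][180:360,330:530,::-1],None,fx=3,fy=3,interpolation=cv2.INTER_CUBIC))
f=cam("wrist");cv2.imwrite("pics/w2.png",f["pixels"][:,:,::-1])
E
```

```text
t: 2.35
eef_pos: [0.4565, -0.3147, 0.0584]
ee_rot: [1.004, 1.568, 2.863]
force: [-0.3, -0.5, -0.7]
width: 0.0531
```

View pics/s2.png

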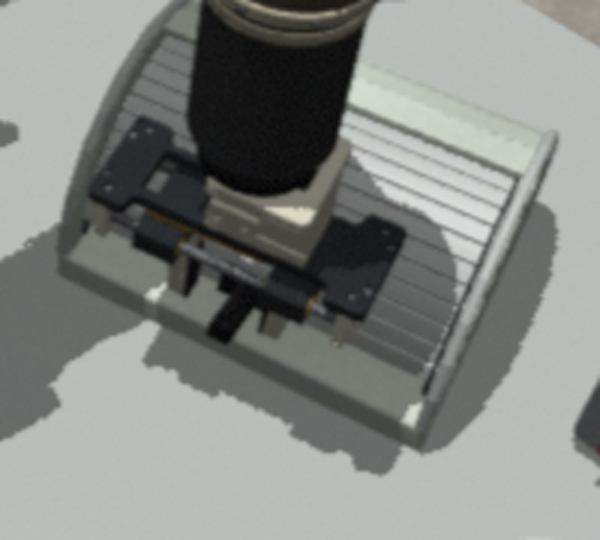

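View pics/w2.png

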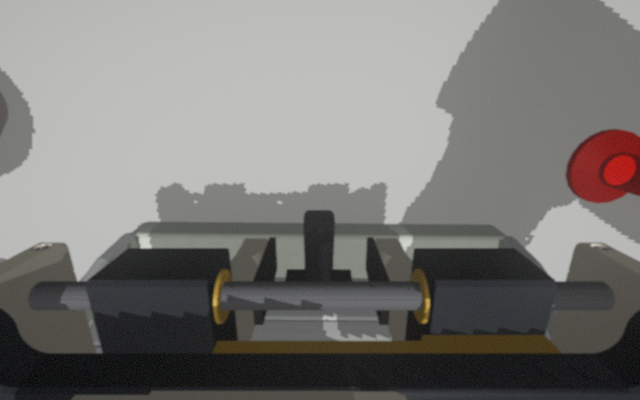

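The tab is centred between the fingers: tab at x≈319, pads at 276 and 367. I'll close.

```bash
python3 -m crank '[[0,0,0,0,0,0,0.15],[0,0,0,0,0,0,0.1],[0,0,0,0,0,0,0.1],[0,0,0,0,0,0,0.1]]' 30
python3 - <<'E'
from h import *
# arc from the current pose: tool frame deltas, constant orientation
st=get_state();R0=Ro.from_euler('xyz',st['ee_rot']).as_matrix()
ex=np.array([np.cos(.288),np.sin(.288),0])
P=lambda a:.16*(-ex*np.cos(a)+np.array([0,0,np.sin(a)]))
for k in np.arange(.1,1.26,.05)if 0 else [.03,.1,.2,.3,.4,.5,.6,.7,.8,.9,1.0,1.1,1.15,1.2,1.24]:
    print(round(k,2),R0.T@(P(.279+k)-P(.279)))
E
```

```text
t: 2.95
eef_pos: [0.4565, -0.3159, 0.0597]
ee_rot: [-2.122, 1.57, -0.264]
force: [0.5, -0.5, 0.4]
width: 0.0111
0.03 [-0.0046 -0.0014  0.    ]
0.1 [-0.0151 -0.0052  0.    ]
0.2 [-0.0297 -0.0118  0.    ]
0.3 [-0.0435 -0.0199  0.    ]
0.4 [-0.0564 -0.0293  0.    ]
0.5 [-0.0683 -0.04    0.    ]
0.6 [-0.0791 -0.0518  0.0001]
0.7 [-0.0887 -0.0646  0.0001]
0.8 [-0.097  -0.0783  0.0001]
0.9 [-0.1038 -0.0927  0.0001]
1.0 [-0.1091 -0.1078  0.0001]
1.1 [-0.113  -0.1233  0.0001]
1.15 [-0.1143 -0.1312  0.0002]
1.2 [-0.1152 -0.1392  0.0002]
1.24 [-0.1157 -0.1456  0.0002]
```

The width is 11 mm, less than the tab's 18 mm, so the grip is suspect. I'll look.

Run:
```python
from h import *
import cv2
print(get_state()['width'])
f=cam("side");cv2.imwrite("pics/s3.png",cv2.resize(f["pixels"][180:360,330:530,::-1],None,fx=3,fy=3,interpolation=cv2.INTER_CUBIC))
f=cam("wrist");cv2.imwrite("pics/w3.png",cv2.resize(f["pixels"][180:360,200:440,::-1],None,fx=3,fy=3))
```

```text
0.011094131038534497
```

View pics/s3.png

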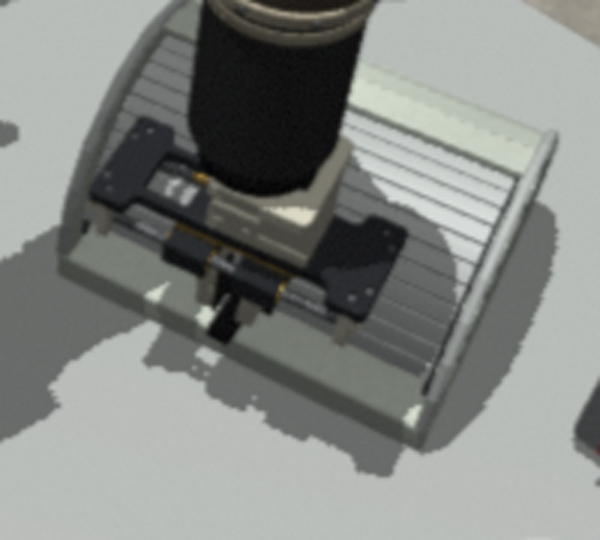

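View pics/w3.png

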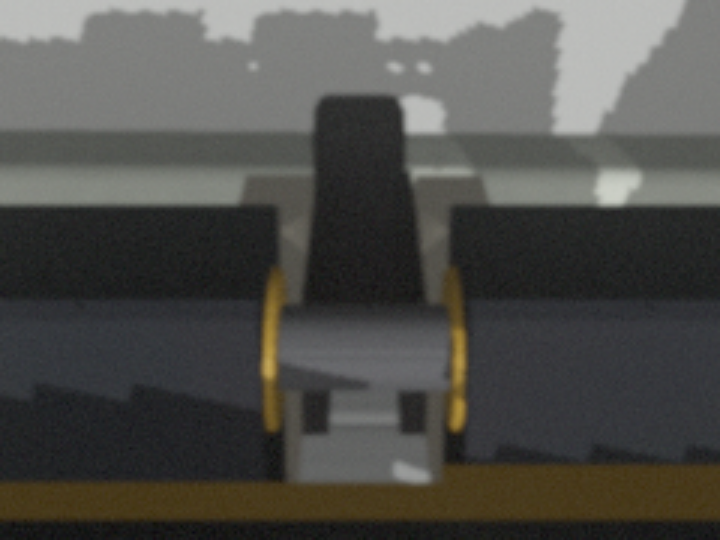

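The pads bear on the tab from both sides, so I'll start the arc gently and check.

```bash
python3 -m crank '[[0,0,0,0,0,0,0.05],[0,0,0,0,0,0,0.05],[-0.0046,-0.0014,0,0,0,0,0.05],[-0.0151,-0.0052,0,0,0,0,0.05],[-0.0297,-0.0118,0,0,0,0,0.05],[-0.0297,-0.0118,0,0,0,0,0.05]]' 30
python3 - <<'E'
from h import *
import cv2
f=cam("side");cv2.imwrite("pics/s4.png",cv2.resize(f["pixels"][160:340,330:530,::-1],None,fx=3,fy=3,interpolation=cv2.INTER_CUBIC))
E
```

```text
t: 3.8
eef_pos: [0.4696, -0.3128, 0.0911]
ee_rot: [-2.211, 1.567, -0.352]
force: [-0.7, -0.5, -0.4]
width: 0.0042
```

View pics/s4.png

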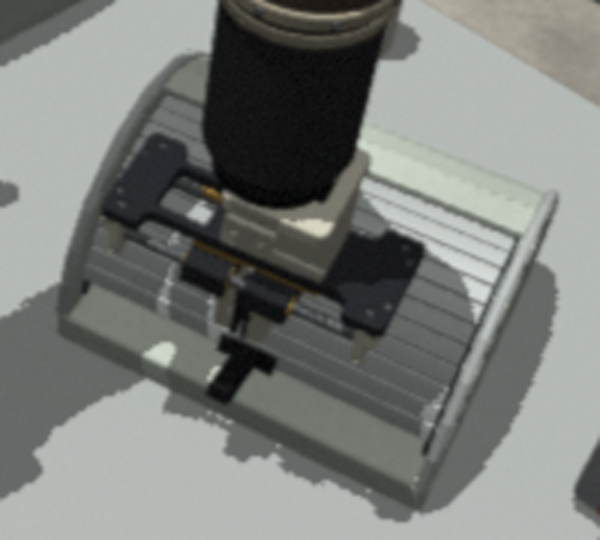

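The fingers are shut (4 mm) and sit above the tab; the shutter stayed shut. I'll check where the fingertips and tab really are, using both cameras.

Run:
```python
from h import *
import cv2
st=get_state();p=np.array(st['eef_pos']);print(st['width'])
pts={'tcp':p,'grasp':p+[0,0,.0188]}
ex=np.array([np.cos(.288),np.sin(.288),0]);c=np.array([.605,-.2716,.035])
for r in(.122,.16,.175):pts[str(r)]=c+r*(-ex*np.cos(.279)+np.array([0,0,np.sin(.279)]))
for n,(x,y,w,h) in{'side':(360,200,110,100),'scene':(310,80,110,100),'wrist':(200,120,240,200)}.items():
    f=cam(n);k=3 if n=='wrist' else 6
    i=cv2.resize(f["pixels"][y:y+h,x:x+w,::-1],None,fx=k,fy=k,interpolation=cv2.INTER_CUBIC)
    for m,q in pts.items():
        u=proj(f,q);a=(int((u[0]-x+.5)*k),int((u[1]-y+.5)*k));cv2.circle(i,a,3,(0,255,0),-1);print(n,m,np.array(u))
    cv2.imwrite(f"pics/p5{n}.png",i)
```

```text
0.004504220039981957
side tcp [408.2372 278.9851]
side grasp [409.2252 273.7801]
side 0.122 [411.8015 276.3835]
side 0.16 [405.1917 285.7849]
side 0.175 [402.4808 289.6409]
scene tcp [378.0446 133.2577]
scene grasp [378.6773 127.517 ]
scene 0.122 [368.5714 139.758 ]
scene 0.16 [381.7487 136.6588]
scene 0.175 [386.9875 135.4267]
wrist tcp [319.7555 228.5404]
wrist grasp [319.6865 240.7777]
wrist 0.122 [320.5186 248.0226]
wrist 0.16 [320.3908 206.6918]
wrist 0.175 [320.3334 188.0968]
```

View pics/p5side.png

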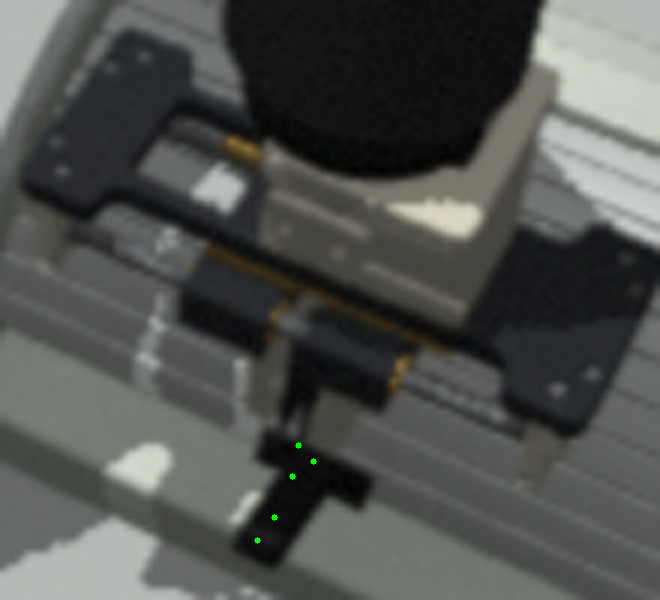

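View pics/p5scene.png

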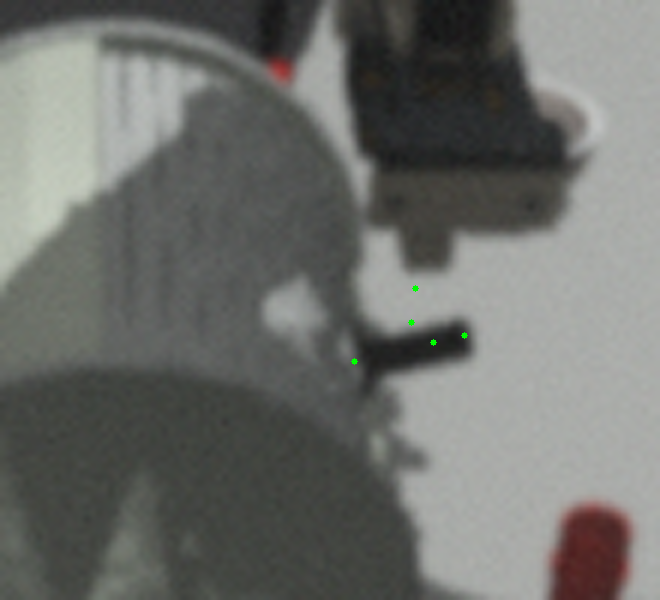

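View pics/p5wrist.png

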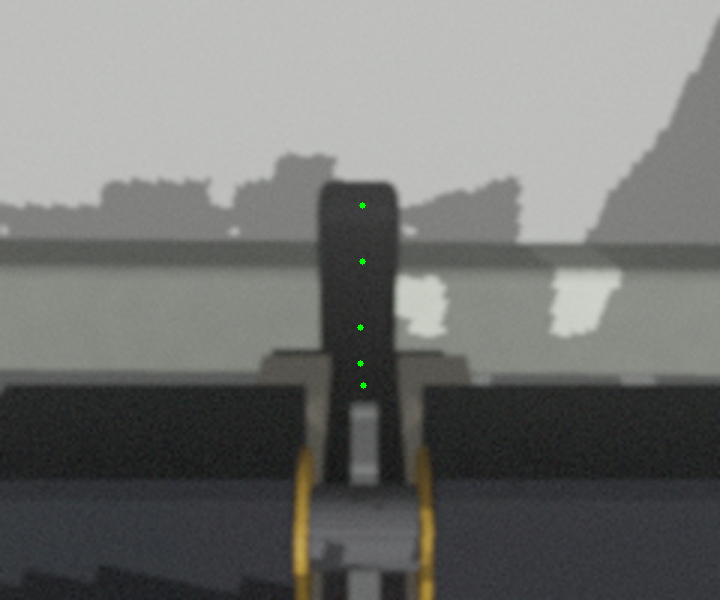

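Run:
```python
from h import *
s=cam("scene");d=cam("side")
print('now tip',tri(s,(381.2,124.5),d,(409.7,272.8)),get_state()['eef_pos'])
t0=np.array([.6745,0,.1875])
for y in(-.044,0,.044): print(proj(s,t0+[y,0,0]),proj(d,t0+[y,0,0]))
import cv2
a=cv2.imread('pics/scene0.png')[60:160,195:325];b=cv2.imread('pics/side0.png')[50:150,320:430]
cv2.imwrite('pics/t0a.png',cv2.resize(a,None,fx=5,fy=5));cv2.imwrite('pics/t0b.png',cv2.resize(b,None,fx=5,fy=5))
```

```text
now tip (array([ 0.4639, -0.3153,  0.1186]), np.float64(0.0022749324093759926)) [ 0.4673 -0.3124  0.0887]
(np.float64(283.79427144621), np.float64(159.33181204508654)) (np.float64(359.79468473578083), np.float64(140.66909408857148))
(np.float64(264.97869665057556), np.float64(155.96512880344466)) (np.float64(372.3006004616188), np.float64(133.0010796344888))
(np.float64(246.49362698402987), np.float64(152.65758306312625)) (np.float64(384.3986223571517), np.float64(125.58316568124737))
```

View pics/t0a.png

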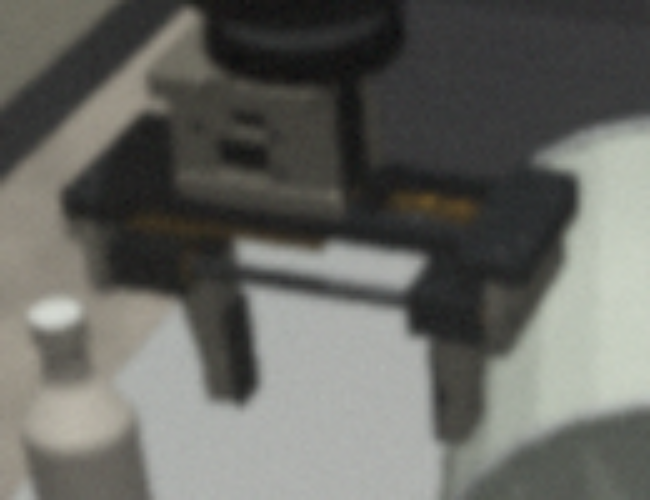

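View pics/t0b.png

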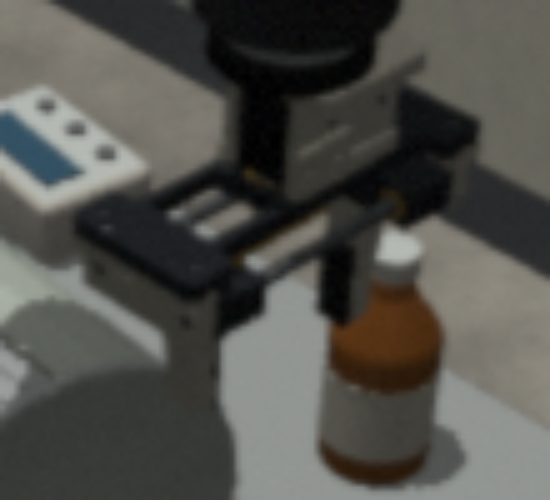

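All three cameras agree that the visible fingertips end about 30 mm above the reported TCP (triangulated z 0.119 against 0.089 reported). The same gap shows in the start pictures, so the earlier grasp closed above the tab. I'll go that much deeper, guarding on force.

```bash
python3 - <<'E'
from h import *
print(rel(np.array([.4574,-.3153,.049]),tool(np.radians(16.5))))
E
python3 -m crank '[[0,0.005,0,0,0,0,0.55],[0,0.01,0,0,0,0,0.55],[0,0.01,0,0,0,0,0.55],[0,0.01,0,0,0,0,0.55],[0,0.01,0,0,0,0,0.55],[0.01,0.01,0,0,0,0,0.55],[0.02,0.01,0,0,0,0,0.55],[0.03,0.01,0,0,0,0,0.55],[0.03,0.01,0,0,0,0,0.55]]' 30
python3 - <<'E'
from h import *
import cv2
f=cam("scene");cv2.imwrite("pics/s6.png",cv2.resize(f["pixels"][80:180,310:420,::-1],None,fx=6,fy=6,interpolation=cv2.INTER_CUBIC))
print(rel(np.array([.4574,-.3153,.049]),tool(np.radians(16.5))))
E
```

```text
[ 0.0586  0.0103 -0.0001 -0.0013  0.0005 -0.0007]
t: 5.22
eef_pos: [0.4573, -0.315, 0.0578]
ee_rot: [0.971, 1.568, 2.828]
force: [-0.0, 0.6, 0.1]
width: 0.048
[ 0.0283  0.0004 -0.     -0.0011  0.0007 -0.0012]
```

View pics/s6.png

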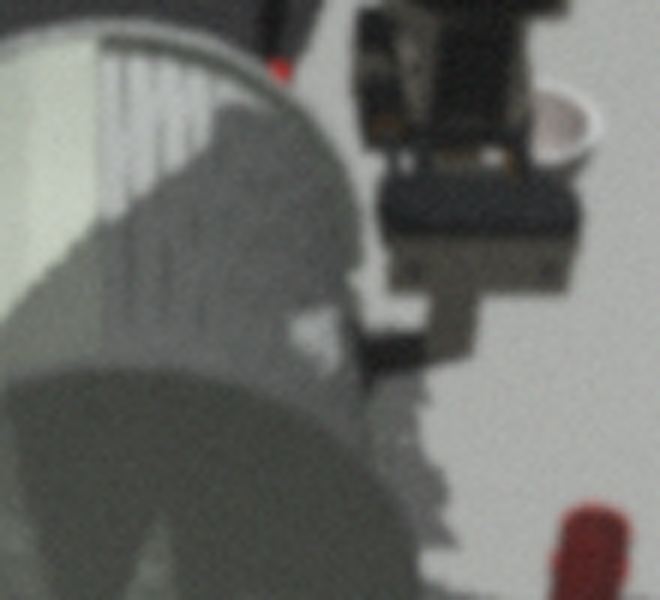

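Run:
```python
from h import *
import cv2
s=cam("scene");ey=np.array([-np.sin(.288),np.cos(.288),0]);ex=np.array([np.cos(.288),np.sin(.288),0]);P=np.array([.4574,-.3153,.079])
for q in(P+ey*.03,P+ey*.03-[0,0,.019],P+ey*.03+[0,0,.01],P+ey*.03-ex*.01+[0,0,.01]):
    u=np.array(proj(s,q));print((u-[310,80]+.5)*6)
f=cam("side");cv2.imwrite("pics/s7.png",cv2.resize(f["pixels"][220:310,360:460,::-1],None,fx=6,fy=6,interpolation=cv2.INTER_CUBIC))
```

```text
[441.241  379.2942]
[437.1147 413.1859]
[443.4491 361.1574]
[465.121  361.1648]
```

View pics/s7.png

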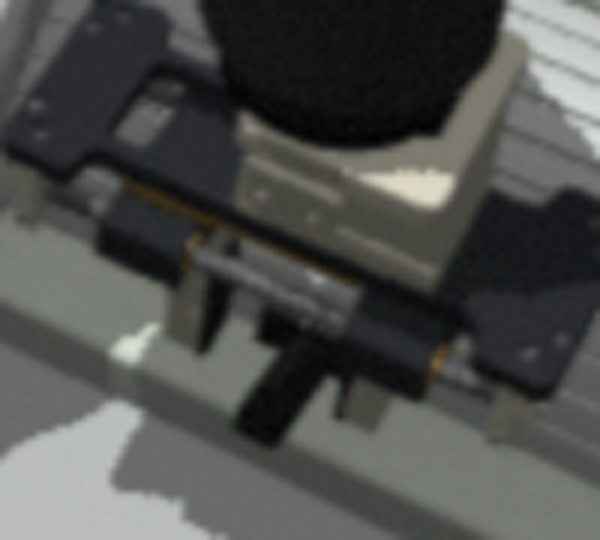

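The fingertip now stands near z 0.09 and about 4 mm outward of the point. I'll go down 28 mm and in 3 mm, then close.

```bash
python3 -m crank '[[0.01,-0.002,0,0,0,0,0.55],[0.02,-0.003,0,0,0,0,0.55],[0.028,-0.003,0,0,0,0,0.55],[0.028,-0.003,0,0,0,0,0.3],[0.028,-0.003,0,0,0,0,0.1],[0.028,-0.003,0,0,0,0,0.05],[0.028,-0.003,0,0,0,0,0.05],[0.028,-0.003,0,0,0,0,0.05],[0.028,-0.003,0,0,0,0,0.05]]' 30
python3 - <<'E'
from h import *
import cv2
f=cam("scene");cv2.imwrite("pics/s8.png",cv2.resize(f["pixels"][80:180,310:420,::-1],None,fx=6,fy=6,interpolation=cv2.INTER_CUBIC))
E
```

```text
t: 6.5
eef_pos: [0.4617, -0.3155, 0.0317]
ee_rot: [-2.62, 1.569, -0.762]
force: [0.7, -5.4, -1.3]
width: 0.0179
```

View pics/s8.png

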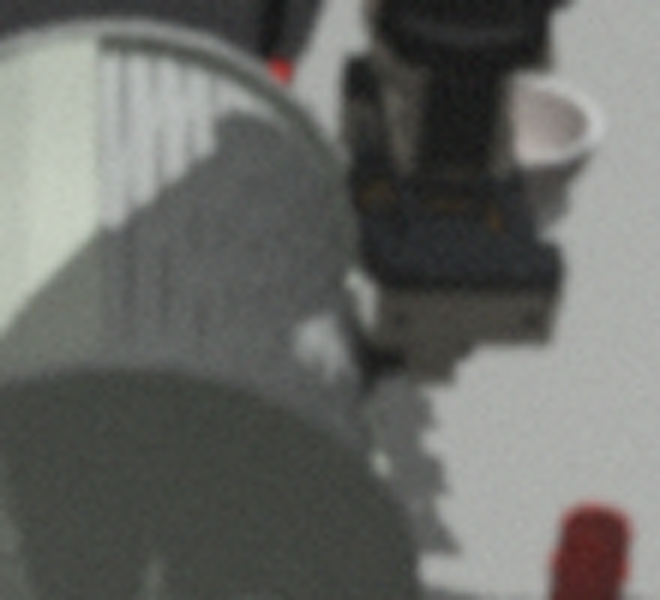

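It's gripped now: width 17.9 mm, matching the 18 mm tab. I'll start the arc.

```bash
python3 -m crank '[[-0.007,-0.002,0,0,0,0,0.05],[-0.015,-0.005,0,0,0,0,0.05],[-0.022,-0.008,0,0,0,0,0.05],[-0.03,-0.012,0,0,0,0,0.05],[-0.037,-0.016,0,0,0,0,0.05],[-0.037,-0.016,0,0,0,0,0.05]]' 30
python3 - <<'E'
from h import *
import cv2
f=cam("side");cv2.imwrite("pics/s9.png",cv2.resize(f["pixels"][170:340,330:530,::-1],None,fx=3,fy=3,interpolation=cv2.INTER_CUBIC))
E
```

```text
t: 7.3
eef_pos: [0.4777, -0.3109, 0.069]
ee_rot: [-2.467, 1.568, -0.609]
force: [1.8, -6.2, -2.3]
width: 0.0175
```

View pics/s9.png

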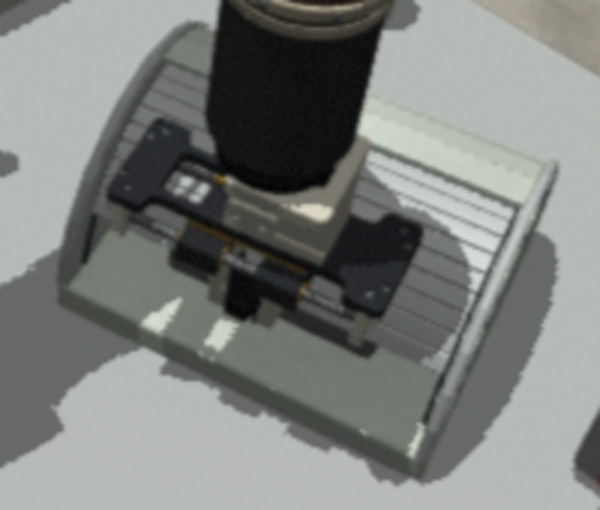

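The shutter is rising with the tab held and forces are low. Continuing.

```bash
python3 -m crank '[[-0.0065,-0.004,0,0,0,0,0.05],[-0.013,-0.0085,0,0,0,0,0.05],[-0.0194,-0.0133,0,0,0,0,0.05],[-0.0255,-0.0185,0,0,0,0,0.05],[-0.0313,-0.024,0,0,0,0,0.05],[-0.0368,-0.0298,0,0,0,0,0.05],[-0.0421,-0.0358,0,0,0,0,0.05],[-0.047,-0.042,0,0,0,0,0.05],[-0.0517,-0.0486,0,0,0,0,0.05]]' 30
python3 -m crank '[[-0.0042,-0.0068,0,0,0,0,0.05],[-0.0083,-0.0137,0,0,0,0,0.05],[-0.0118,-0.0208,0,0,0,0,0.05],[-0.0151,-0.0281,0,0,0,0,0.05],[-0.0151,-0.0281,0,0,0,0,0.05]]' 30
python3 - <<'E'
from h import *
import cv2
f=cam("side");cv2.imwrite("pics/s10.png",cv2.resize(f["pixels"][130:310,330:530,::-1],None,fx=3,fy=3,interpolation=cv2.INTER_CUBIC))
E
```

```text
t: 8.48
eef_pos: [0.5244, -0.2975, 0.1196]
ee_rot: [-2.592, 1.568, -0.734]
force: [7.0, -9.4, -11.7]
width: 0.0176
t: 9.1
eef_pos: [0.5511, -0.2898, 0.1344]
ee_rot: [-2.934, 1.568, -1.076]
force: [5.9, -9.6, -9.0]
width: 0.0178
```

View pics/s10.png

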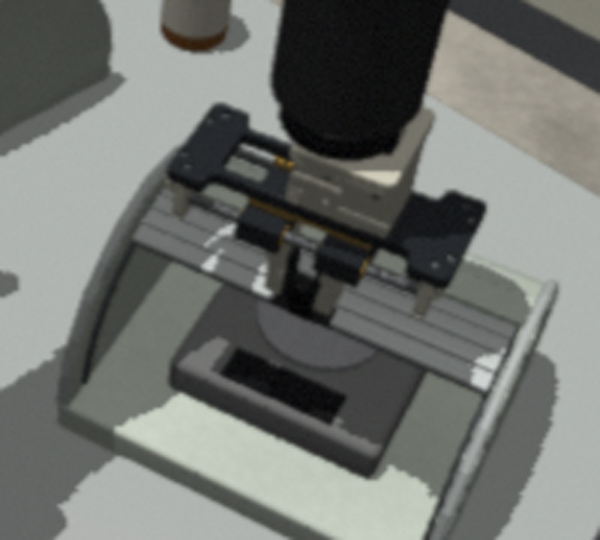

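```bash
python3 -m crank '[[-0.0028,-0.0075,0,0,0,0,0.05],[-0.0053,-0.0151,0,0,0,0,0.05],[-0.0075,-0.0228,0,0,0,0,0.05],[-0.0092,-0.0306,0,0,0,0,0.05],[-0.0105,-0.0385,0,0,0,0,0.05],[-0.0114,-0.0465,0,0,0,0,0.05],[-0.0114,-0.0465,0,0,0,0,0.05]]' 30
python3 - <<'E'
from h import *
import cv2
for n,(x,y,w,h) in{'side':(330,110,200,200),'scene':(220,50,200,150)}.items():
    f=cam(n);cv2.imwrite(f"pics/s11{n}.png",cv2.resize(f["pixels"][y:y+h,x:x+w,::-1],None,fx=3,fy=3,interpolation=cv2.INTER_CUBIC))
E
```

```text
t: 10.02
eef_pos: [0.5948, -0.2772, 0.1456]
ee_rot: [2.68, 1.568, -1.746]
force: [4.0, -12.7, -8.3]
width: 0.0177
```

View pics/s11side.png

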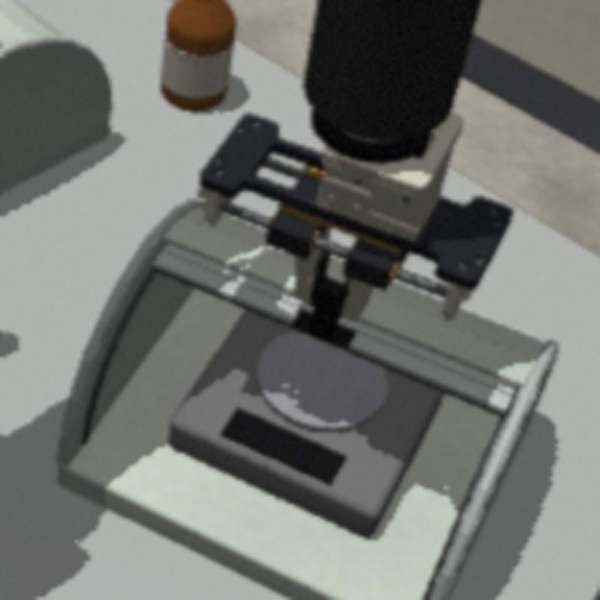

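View pics/s11scene.png

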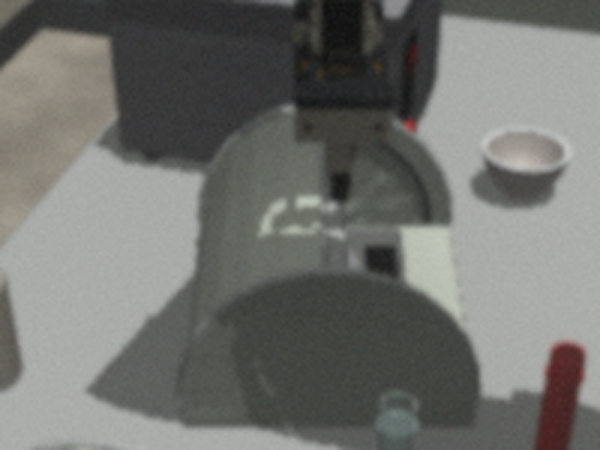

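The shutter is nearly up and the tab almost vertical. I'll nudge it onto the stop.

```bash
python3 -m crank '[[-0.0003,-0.004,0,0,0,0,0.05],[-0.0004,-0.008,0,0,0,0,0.05],[-0.0004,-0.01,0,0,0,0,0.05],[-0.0004,-0.01,0,0,0,0,0.05]]' 30
```

```text
t: 10.62
eef_pos: [0.6025, -0.275, 0.1461]
ee_rot: [2.017, 1.567, -2.409]
force: [-0.5, -13.0, -4.3]
width: 0.0179
```

```bash
python3 -m crank '[[0,0,0,0,0,0,0.3],[0,0,0,0,0,0,0.6],[0,0,0,0,0,0,0.6],[0,0,0,0,0,0,0.6],[0,0,0,0,0,0,0.6],[-0.03,0,0,0,0,0,0.6],[-0.07,0,0,0,0,0,0.6],[-0.12,0,0,0,0,0,0.6],[-0.15,0,0,0,0,0,0.6],[-0.15,0,0,0,0,0,0.6]]'
python3 - <<'E'
from h import *
import cv2
for n in("side","scene"):
    f=cam(n);cv2.imwrite(f"pics/s12{n}.png",f["pixels"][:,:,::-1])
    ex=np.array([np.cos(.288),np.sin(.288),0])
    for k in(0.6,1.15,1.25):
        a=.279+k;c=np.array([.605,-.2716,.035]);print(n,k,[np.array(proj(f,c+r*(-ex*np.cos(a)+np.array([0,0,np.sin(a)])))) for r in(.122,.175)])
E
```

```text
t: 11.88
eef_pos: [0.6053, -0.2726, 0.3001]
ee_rot: [-2.117, 1.565, -0.26]
force: [0.5, 0.4, -0.0]
width: 0.0526
side 0.6 [array([422.728 , 246.8069]), array([418.6559, 245.5249])]
side 1.15 [array([435.5893, 220.2142]), array([437.9435, 205.8708])]
side 1.25 [array([437.8215, 216.2901]), array([441.2442, 200.1579])]
scene 0.6 [array([355.9509, 121.3049]), array([369.4311, 108.1061])]
scene 1.15 [array([334.1049, 112.6389]), array([337.4409,  94.9429])]
scene 1.25 [array([329.6093, 112.2641]), array([330.7887,  94.3633])]
```

View pics/s12side.png

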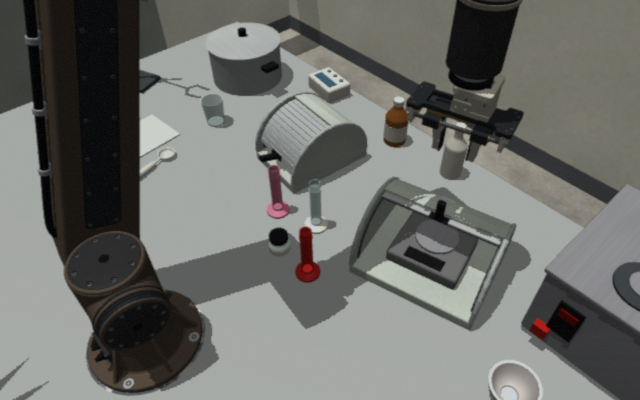

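View pics/s12scene.png

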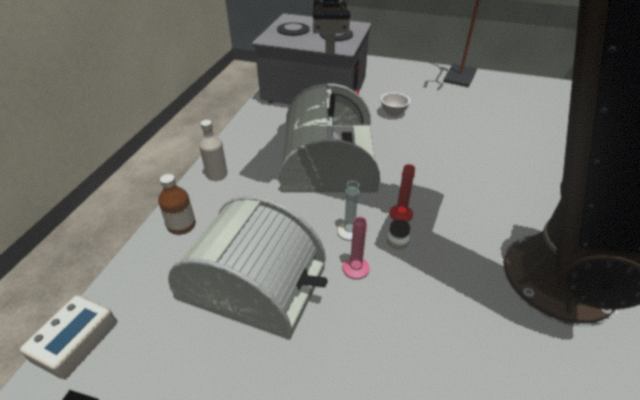

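The tab tip is at side (440,202) and scene (332,95), matching the predictions for 1.25 rad. The narrow shutter is shut and all the cylinders are standing. I'll let half a second pass, re-check and hand in.

```bash
python3 -m crank '[[0,0,0,0,0,0,0.6],[0,0,0,0,0,0,0.6],[0,0,0,0,0,0,0.6],[0,0,0,0,0,0,0.6]]'
python3 - <<'E'
from h import *
import cv2
f=cam("side");cv2.imwrite("pics/s13.png",cv2.resize(f["pixels"][160:340,240:530,::-1],None,fx=2.7,fy=2.7,interpolation=cv2.INTER_CUBIC))
E
```

```text
t: 12.48
eef_pos: [0.6041, -0.2722, 0.2965]
ee_rot: [1.043, 1.57, 2.901]
force: [-0.2, 0.6, 0.5]
width: 0.0529
```

View pics/s13.png

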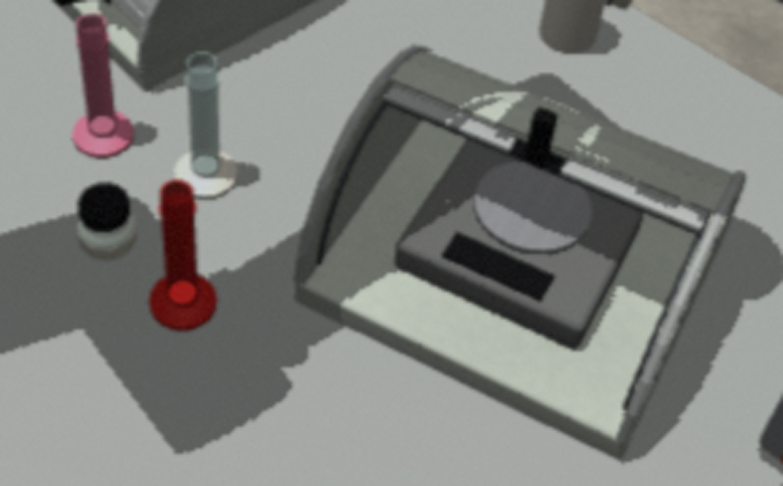

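The tab is unchanged at crop (542,115) and the shutter stays open by itself.

```bash
python3 -c "
from station import *
print(job_done())"
```

```text
the job is handed in; nothing more can be done
None
```

The wide cover's shutter is fully open and staying up by itself. I gripped its tab, took it round the arc onto its stop, let go, moved the gripper up clear, and handed the job in after about 12.5 s.

- **Shutter:** about half a second after I let go, the tab was still where 1.25 rad puts it, to within about 2 pixels in the side and scene views. The stop was judged from the pictures and a drop in force; there is no direct angle reading.
- **Surroundings:** after the release the narrow cover was still shut, and the measuring cylinder and its red and pink look-alikes were standing. The gripper touched nothing; the wrist force read about 0.8 N. The highest reading at the end of any move was about 17 N, against the 120 N limit.
- **Failed first grasp:** the first attempt closed on empty air above the tab, and nothing moved. All three cameras showed the fingertips about 30 mm above the reported tool position. I went that much deeper on the second try, and the fingers then stopped at 17.9 mm on the 18 mm tab. I did not find the cause of the 30 mm disagreement.

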